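Daily check of the hanging scale

ROBOT

A 7-joint arm with a two-finger parallel gripper is mounted at the origin on the work surface; the furniture and walls round the work are solid. World frame = base frame: x ahead of the robot, y to its left, z up, the work surface at z = 0. Lengths are in m, angles in rad, forces in N, time in s.
With the tool pointing down it reaches from about 0.425 to 1.025 m from the base axis. Payload 9.4 kg.
Tool frame: the origin (TCP) lies on the mounting face of the last link; the fingertips stand 186 mm ahead of it and the grasp point (between the pads) lies 167 mm ahead of it (bot.grip_point_offset is the distance from the TCP to the grasp point, in m); z points along the fingers, y is the line along which they close (so a half turn about z gives the same grasp; the last joint's range is limited). The gripper opens to 93 mm and grips with 3 to 60 N. Pads are 15 mm wide; open, the fingers measure 128 mm over their backs; the gripper's body (75 mm by 188 mm) begins 65 mm behind the grasp point.
Start: joints at [1.156, 0.599, -0.003, 1.599, 0.002, 0.943, -0.08], TCP at [0.24, -0.684, 0.405] pointing down, gripper open.
Joint ranges: [-2.57, 2.57], [-0.35, 1.97], [-1.29, 1.29], [0.11, 2.56], [-1.05, 4.19], [0.11, 1.86], [-2.63, 2.63]. Speed limits (rad/s): [2.22, 2.22, 3.01, 3.01, 3.14, 3.14, 3.14].

INTERFACE

Orientations are given as [roll, pitch, yaw] about the fixed x, y, z axes, in that order (R = Rz(yaw) Ry(pitch) Rx(roll)).
In Python, from bench import bot gives the robot as it stands. The module is installed in compiled form; this text tells all that it offers.
- The arm moves only by the shell command python3 -m crank 'ROWS' [FORCE]. ROWS is JSON, a list of rows, each an object of numbers: "ax", "ay", "az": the turn, a rotation vector about the tool's x, y, z scaled (see below); "dx", "dy", "dz": the shift along the tool's x, y, z scaled (see below); "claw": the opening, from -1 (shut) to 1 (fully open). A call has 1 to 10 rows; each row shifts and turns the commanded pose from where the row before left it, along the tool's axes as they then stand; what a row does not reach is not made up. The controller multiplies each number of a shift by 300 mm and each number of a turn by 1.5 rad. A row lasts 1/12 s, in which the tool goes at most 41.7 mm and 7.16 degrees, less where a joint would pass 70% of its speed; a pose out of reach is approached as far as the arm can. A call with a number of a shift or a turn outside -1 to 1 is refused whole. A call with a gripper value outside its range is refused whole. The fingers move at their own pace and stop on an object; FORCE is the grip in N (left out, the last holds). Time passes only in rows, so rows that do not move let the fingers close. It gives the time, the measured TCP pose, the force, the opening and the grip force at its end, in the units of the state.
- bot.state(): the state, without advancing time (a new reading comes with each control period).
- bot.capture(name): name is "side" or "top"; returns the picture (480x640x3 uint8, red, green, blue); there is no depth.
- bot.camera_info(name): a dict with "intrinsics" (3x3 intrinsics, pixels), "k1" (the pictures are not rectified: a ray, as slopes to the right and down, at radius r is drawn at 1 + k1 r^2 times it, then the intrinsics apply), "eye" and "orientation" of the camera in the world. Camera axes: x right, y down, z forward; pixel columns grow to the right and rows downward; lengths in m; the calibration is good to about 2 mm. A picture is of the moment at which its call begins. camera_info takes no time and is no camera call.
- bot.sign_off(): hands the job in; it is judged then, once.
The state is a dict: "t": time; "q": joint angles; "qd": joint speeds; "joint_efforts": joint torques, N m; "ee_pos": TCP position; "tool_rot": TCP orientation; "force": force on the tool from outside, world axes, zero at the start; "ft_torque": the same for the moment, N m; "grip_width": opening from 0.0 (shut) to 1.0 (fully open); "grasp_force": force on a finger pad.
Only numpy, scipy, OpenCV 4.12 (cv2) and the standard library are available. Lean on these libraries where they do the work, as an engineer would, in place of code of your own. Each camera call takes 0.05 s, during which the arm holds its last target. There are 200 camera calls.

TASK

Do the daily check of the hanging dial scale: lift the largest of the three brass check weights up and off its hook under the tray of the weight stand, carry it over and hang it by its wire loop on the scale's hook. Let the spring take the load gently, without jerking the hook down, and leave the weight hanging still and free; leave the two smaller weights on their hooks and the note pad where it lies.

Things in the scene. Friction and masses are not known exactly. Their poses are not given: they have to be found in the camera images.
- check_weight: Largest brass weight, 500 g: cylinder 37 mm diameter, 45 mm tall, with a knob to 70 mm; origin at the centre of its underside, z up. Grip it across y on the plain cylinder, 10 to 38 mm above the origin. A stiff 4 mm steel wire loop is fixed to it in its y-z plane, so hooks pass through it along x. It starts hanging on one of the three hooks of weight_stand.
- loop_top (a point): Inner top of check_weight's wire loop, where it rests on a hook: 114 mm straight above the weight's origin (the loop's outer top is 118 mm above it). The loop's arch is 18 mm wide inside; below it the legs spread to 33 mm (centres) from 84 mm down to the weight's neck at 50 mm.
- weight_mid: Smaller brass weight, 200 g, 27 mm diameter, same loop and same total height (118 mm). Origin: centre of the underside. Hangs on another hook.
- weight_small: Smallest brass weight, 100 g, 22 mm diameter, same loop and same total height. Origin: centre of the underside. Hangs on another hook.
- weight_stand: Grey steel stand, fixed: base plate 130 x 230 x 12 mm, two 12 mm square posts at x = +56, y = +-107 mm with a rail between them, and a flat tray over the hooks: underside 185 mm up, top of its lips 195 mm, front lip at x = -34 mm, a thin strut to each post. Origin: centre of the underside; the front, from where the weights are reached, faces its -x.
- hook_row (a point): Where a loop rests on the middle hook of weight_stand (wire top, 148 mm above the bench, stand x = -11 mm); axes as the stand's. The other hooks are 75 mm to either side in y. Hooks: 6 mm wire in the x-z plane from the rail to an upturned tip, 16 mm in front of this point and 18 mm higher at its end. A loop lifted 32 mm touches the tray.
- scale_stand: Stand of the hanging scale, fixed: dark base plate 150 x 140 x 16 mm, 18 mm column at x = +55 mm, 460 mm tall. Origin: centre of the underside; the front faces -x. A blue dial case with a red pointer is clamped to the column; the clamp height differs every day and is not reported: the empty hook's seat (wire centre, bottom of the J) is 205 to 255 mm above the bench. It holds against 25 N.
- scale_axis (a point): Point on the base plate, 16 mm up, straight below the hook's seat. Hook: J of 6 mm wire in scale_stand's x-z plane, open to the front; underside 3 mm below the seat's wire centre, tip 18 mm in front of the axis and up to 21 mm above it, shank 16 mm behind the axis. A 14 mm bush hangs 64 mm and the 100 mm round dial case 78 mm above the seat, case 29 mm in front of to 16 mm behind the axis.
- scale_hook (a joint): How far the scale's hook is drawn down against its spring, in m: 0 empty, 0.020 with the 500 g weight hanging still (pointer straight down); end stop at 0.040.
- note_pad: Yellow note pad, 76 x 76 x 20 mm, a bystander on the bench. Origin: centre of the underside.
There are look-alikes about, which are no part of the job. What is shaped like the check_weight but turquoise is not meant.

How it is judged:
On the way:
1. the largest weight is lifted off its hook and carried clear of the weight stand, in the air (distance of check_weight from where it was at the start of the episode above 0.06 m and height (world z) of check_weight above 0.02 m and contact force between check_weight and weight_stand below 0.1 N), for 0.1 s.
At the end, for the whole second after the job is handed in: The 500 g weight hangs freely on the scale's hook, upright (within 0.15 rad), within 20 mm of the hook's axis and still (under 30 mm/s), the hook drawn down 17.5 to 22.5 mm by its load; the two smaller weights hang on their own hooks, within 25 mm of where they were (value of joint scale_hook between 0.0175 and 0.0225 m and horizontal distance between check_weight and scale_axis below 0.02 m and angle between check_weight's own z axis and vertical below 0.15 rad and linear speed of check_weight below 0.03 m/s and height (world z) of each of weight_mid, weight_small above 0.025 m and distance of each of weight_mid, weight_small from where it was at the start of the episode below 0.025 m); the robot touches nothing.
It fails at once if the scale's hook is jerked or pulled down past 28 mm (value of joint scale_hook above 0.028 m).
It fails at once if a smaller weight is knocked off its hook (height (world z) of any of weight_mid, weight_small below 0.022 m).
It fails at once if the note pad is pushed more than 30 mm (distance of note_pad from where it was at the start of the episode above 0.03 m).
It also fails if it takes over 64 s, if anything falls off the work surface, if the arm or the gripper's body presses on something with over 40 N, if the wrist force passes 120 N, or if a joint passes its speed limit or range.

## Working session

There is one attempt and no reset: what is moved stays moved. The work goes in short steps, Python scripts to look and compute and a shell command to move; the robot and the scene stay as the last step left them, time stands still between calls to the robot, and variables do not carry over. Pictures are saved under pics/ and viewed, at most 10 in all, crops included, and the job is handed in when it is done.

```bash
mkdir -p pics; python3 - <<'E'
from bench import bot
import cv2
for n in("side","top"):
    im=bot.capture(n); cv2.imwrite(f"pics/{n}0.png",im[:,:,::-1]); i=bot.camera_info(n); print(n,i)
s=bot.state();print(s['ee_pos'],s['tool_rot'],s['t'],bot.grip_point_offset)
E
```

```text
side {'intrinsics': array([[437.1425107 ,   0.        , 314.66087599],
       [  0.        , 437.1425107 , 242.48426319],
       [  0.        ,   0.        ,   1.        ]]), 'k1': -0.01613611442180567, 'eye': array([ 0.11496772, -0.5627587 ,  0.64093475]), 'orientation': array([-2.20487008,  0.01156952, -0.5190969 ])}
top {'intrinsics': array([[448.04813503,   0.        , 316.64714163],
       [  0.        , 448.04813503, 232.85995212],
       [  0.        ,   0.        ,   1.        ]]), 'k1': 0.031703401214946504, 'eye': array([-0.07660749,  0.12777071,  0.83048215]), 'orientation': array([-2.49785686, -0.01534037, -1.71265558])}
[ 0.24022996 -0.68387468  0.40395275] [-3.14025060e+00  1.26419570e-04  3.37843952e-01] 0.1 0.1673
```

View pics/side0.png

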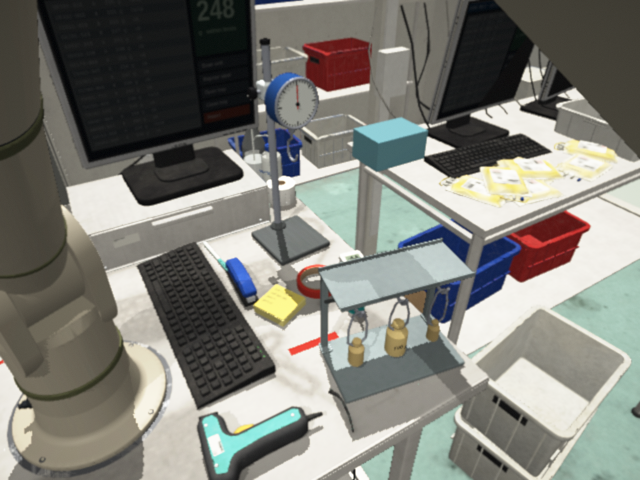

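View pics/top0.png

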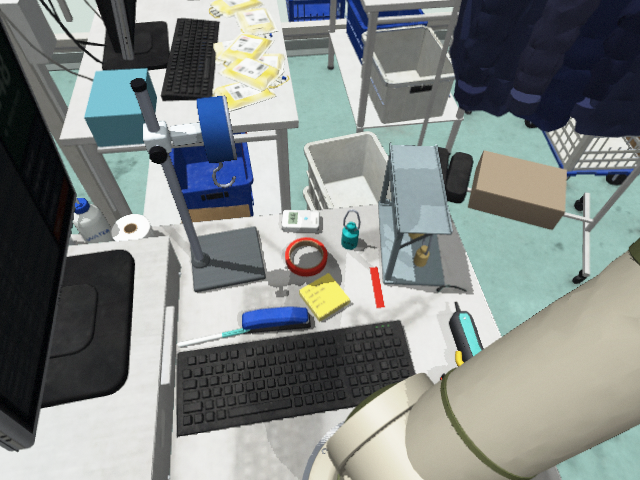

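Side view: the three brass weights are at (356,352), (397,338) and (433,329). The middle one at (397,338) looks widest, so it fits "largest, 37 mm". The turquoise look-alike, at top-view (350,236), is excluded. I'll confirm this in an enlarged crop.

```bash
python3 - <<'E'
import cv2,numpy as np
a=cv2.imread('pics/side0.png');b=cv2.imread('pics/top0.png')
c=cv2.resize(a[230:430,310:500],None,fx=3,fy=3,interpolation=cv2.INTER_CUBIC)[:600]
cv2.imwrite('pics/c1.png',c)
d=cv2.resize(a[30:270,230:350],None,fx=2.5,fy=2.5,interpolation=cv2.INTER_CUBIC)
e=cv2.resize(b[70:310,130:330],None,fx=2.5,fy=2.5,interpolation=cv2.INTER_CUBIC)
cv2.imwrite('pics/c2.png',np.hstack([d,e]))
f=cv2.resize(b[130:310,340:500],None,fx=3.3,fy=3.3,interpolation=cv2.INTER_CUBIC)
cv2.imwrite('pics/c3.png',f)
E
cat >h.py <<'E'
import numpy as np,cv2
from scipy.spatial.transform import Rotation as R
from bench import bot
def ray(n,p):
    i=bot.camera_info(n);K=i['intrinsics'];k=i['k1']
    d=(np.array(p,float)-K[:2,2])/K[0,0]; u=d.copy()
    for _ in range(20): u=d/(1+k*(u@u))
    v=R.from_euler('xyz',i['orientation']).apply([u[0],u[1],1]); return i['eye'],v/np.linalg.norm(v)
def onz(n,p,z):
    e,v=ray(n,p); return e+v*(z-e[2])/v[2]
def tri(p,q):
    a,u=ray('side',p);b,v=ray('top',q)
    s=np.linalg.lstsq(np.c_[u,-v],b-a,rcond=None)[0]
    P,Q=a+s[0]*u,b+s[1]*v; return (P+Q)/2,np.linalg.norm(P-Q)
def proj(n,P):
    i=bot.camera_info(n);c=R.from_euler('xyz',i['orientation']).inv().apply(np.array(P)-i['eye'])
    u=c[:2]/c[2]; return i['intrinsics'][:2,:2]@(u*(1+i['k1']*(u@u)))+i['intrinsics'][:2,2]
E
```

```text
(no output)
```

View pics/c1.png

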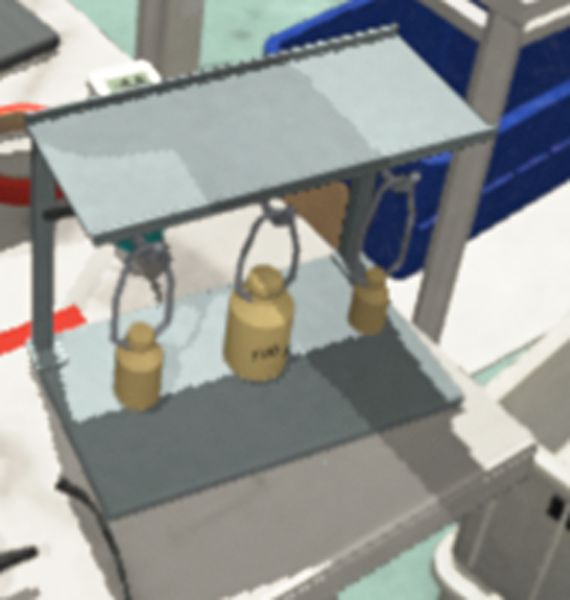

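View pics/c2.png

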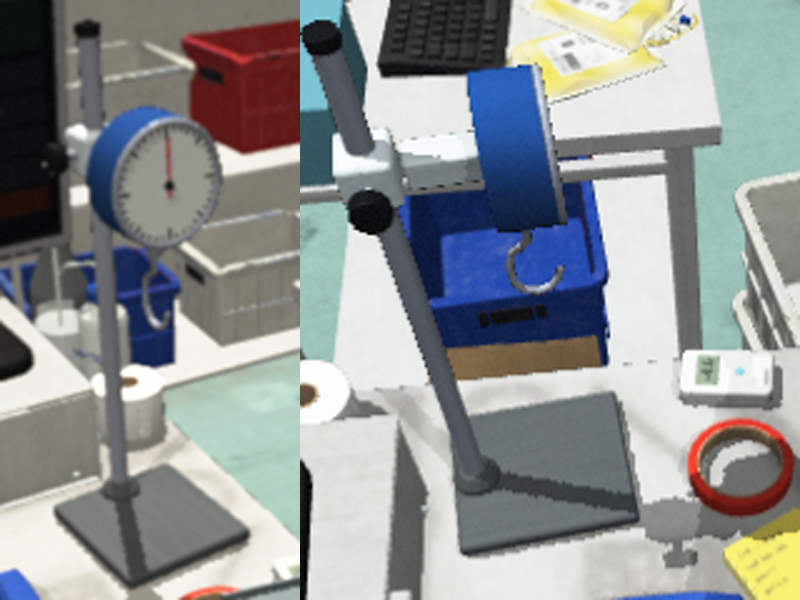

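View pics/c3.png

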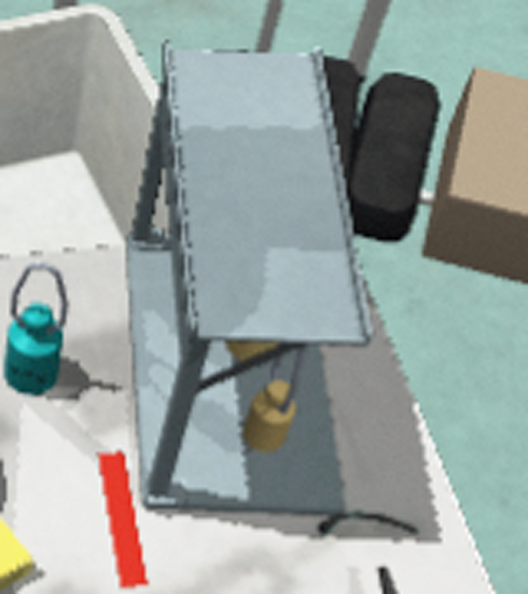

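The crop confirms it: the middle weight, at side pixel (397,338), is the widest and is stamped 500. The left one is 200 g and the right one 100 g. The scale's J-hook bottom is at side (294,161) and top (224,186).

```bash
python3 - <<'E'
from h import *
np.set_printoptions(precision=4,suppress=True)
S=lambda x,y:(x/3+310,y/3+230)
T=lambda x,y:(x/3.3+340,y/3.3+130)
C=lambda x,y:(x/2.5+230,y/2.5+30)
D=lambda x,y:((x-300)/2.5+130,y/2.5+70)
print("stand plate side z12: FL,FR",onz('side',S(112,514),.012),onz('side',S(461,402),.012))
tray=[S(28,120),S(398,28),S(495,128),S(98,242)]
print("tray side BL BR FR FL");t=[onz('side',p,.195) for p in tray];print(np.array(t),np.mean(t,0))
tt=[T(192,335),T(170,42),T(322,50),T(370,342)]
print("tray top BL BR FR FL");t=[onz('top',p,.195) for p in tt];print(np.array(t),np.mean(t,0))
print("plate top BL, BR",onz('top',T(148,503),.012),onz('top',T(128,245),.012))
print("weight500 bottom ctr",onz('side',S(258,366),.034)," 200",onz('side',S(138,399),.034)," 100",onz('side',S(368,325),.034))
print("knob top 500",onz('side',S(265,270),.104))
print("scale plate side");t=[onz('side',C(*p),.016) for p in[(57,512),(133,582),(248,530),(168,466)]];print(np.array(t),np.mean(t,0))
t=[onz('top',D(*p),.016) for p in[(455,403),(462,550),(637,518),(614,394)]];print("top BL?",np.array(t),np.mean(t,0))
print("col",onz('side',C(120,488),.016),onz('top',D(476,480),.016))
print("hook under",tri(C(160,328),D(535,293)))
print("hook tip",tri(C(166,292),D(561,265)))
print("bush",tri(C(155,248),D(527,237)))
e=cv2.imread('pics/top0.png');hsv=cv2.cvtColor(e,cv2.COLOR_BGR2HSV)
m=cv2.inRange(hsv,(22,100,120),(34,255,255));m[:260]=0;m[330:]=0;m[:,:290]=0;m[:,360:]=0
M=cv2.moments(m,True);print('pad',onz('top',(M['m10']/M['m00'],M['m01']/M['m00']),.015))
E
```

```text
stand plate side z12: FL,FR [ 0.3624 -0.2222  0.012 ] [ 0.5795 -0.2631  0.012 ]
tray side BL BR FR FL
[[ 0.3812 -0.1014  0.195 ]
 [ 0.6066 -0.1386  0.195 ]
 [ 0.588  -0.2311  0.195 ]
 [ 0.3645 -0.1958  0.195 ]] [ 0.4851 -0.1667  0.195 ]
tray top BL BR FR FL
[[ 0.3782 -0.0938  0.195 ]
 [ 0.6071 -0.1379  0.195 ]
 [ 0.5875 -0.2314  0.195 ]
 [ 0.3611 -0.1877  0.195 ]] [ 0.4835 -0.1627  0.195 ]
plate top BL, BR [ 0.3814 -0.0959  0.012 ] [ 0.5954 -0.1318  0.012 ]
weight500 bottom ctr [ 0.4804 -0.1952  0.034 ]  200 [ 0.407  -0.1795  0.034 ]  100 [ 0.5567 -0.2039  0.034 ]
knob top 500 [ 0.4836 -0.1862  0.104 ]
scale plate side
[[0.4142 0.2849 0.016 ]
 [0.4301 0.1475 0.016 ]
 [0.5615 0.1626 0.016 ]
 [0.5482 0.3026 0.016 ]] [0.4885 0.2244 0.016 ]
top BL? [[0.568  0.3079 0.016 ]
 [0.4137 0.2986 0.016 ]
 [0.4251 0.154  0.016 ]
 [0.5597 0.1652 0.016 ]] [0.4917 0.2314 0.016 ]
col [0.4867 0.2912 0.016 ] [0.4816 0.2882 0.016 ]
hook under (array([0.4972, 0.2067, 0.226 ]), np.float64(0.002322777933373471))
hook tip (array([0.4895, 0.1834, 0.266 ]), np.float64(0.010835883605391724))
bush (array([0.4899, 0.2022, 0.2963]), np.float64(0.012764751652900239))
pad [0.3658 0.0376 0.015 ]
```

```bash
python3 -m crank '[{"az":-0.08,"claw":0.18},{"az":-0.08,"claw":0.18},{"az":-0.08,"claw":0.18},{"az":-0.08,"claw":0.18},{"az":-0.08,"claw":0.18},{"az":-0.08,"claw":0.18},{"az":-0.08,"claw":0.18},{"az":-0.08,"claw":0.18},{"az":-0.065,"claw":0.18}]' 25; python3 -m crank '[{"ay":0.08,"claw":0.18},{"ay":0.08,"claw":0.18},{"ay":0.08,"claw":0.18},{"ay":0.08,"claw":0.18},{"ay":0.08,"claw":0.18},{"ay":0.08,"claw":0.18},{"ay":0.08,"claw":0.18},{"ay":0.08,"claw":0.18},{"ay":0.058,"claw":0.18},{"claw":0.18}]'
cat >>h.py <<'E'
def delta(G, az, tilt):
    """G target grasp point; desired tool azimuth/tilt below horizontal (deg). prints shifts in tool axes (units /0.3) & rotvec (/1.5)"""
    s=bot.state();Rt=R.from_euler('xyz',s['tool_rot']);g=np.array(s['ee_pos'])+bot.grip_point_offset*Rt.as_matrix()[:,2]
    a,t=np.radians([az,tilt]);z=np.array([np.cos(t)*np.cos(a),np.cos(t)*np.sin(a),-np.sin(t)]);y=np.array([np.sin(a),-np.cos(a),0])
    D=R.from_matrix(np.c_[np.cross(y,z),y,z]); dr=(Rt.inv()*D).as_rotvec()
    np.set_printoptions(precision=4,suppress=True)
    tcp=np.array(G)-bot.grip_point_offset*z
    print('t',s['t'],'grip pt',g,'rot needed/1.5',dr/1.5,'\nTCPshift/.3 now-axes',Rt.inv().apply(tcp-s['ee_pos'])/.3,'final-axes',D.inv().apply(tcp-s['ee_pos'])/.3,'F',s['force'],'w',s['grip_width'],s['grasp_force'])
E
python3 -c "
from h import *
delta([.459,-.308,.058],80,30)
print(bot.state()['q'])"
```

```text
t 0.1 grip pt [ 0.2401 -0.6837  0.2367] rot needed/1.5 [ 0.3673  0.629  -0.638 ] 
TCPshift/.3 now-axes [ 0.8666 -0.5183  0.8749] final-axes [-0.3184  0.5006  1.1972] F [0.5818 0.289  0.3369] w 1.0021477535816519 0.0
[ 1.1563  0.6001 -0.0025  1.6     0.0018  0.9429 -0.0798]validation failed for argument at $[0]...
validation failed for argument at $[0]...
```

```bash
python3 -m crank '[{"ax":0,"ay":0,"az":-0.08,"dx":0,"dy":0,"dz":0,"claw":0.18},{"ax":0,"ay":0,"az":-0.08,"dx":0,"dy":0,"dz":0,"claw":0.18},{"ax":0,"ay":0,"az":-0.08,"dx":0,"dy":0,"dz":0,"claw":0.18},{"ax":0,"ay":0,"az":-0.08,"dx":0,"dy":0,"dz":0,"claw":0.18},{"ax":0,"ay":0,"az":-0.08,"dx":0,"dy":0,"dz":0,"claw":0.18},{"ax":0,"ay":0,"az":-0.08,"dx":0,"dy":0,"dz":0,"claw":0.18},{"ax":0,"ay":0,"az":-0.08,"dx":0,"dy":0,"dz":0,"claw":0.18},{"ax":0,"ay":0,"az":-0.08,"dx":0,"dy":0,"dz":0,"claw":0.18},{"ax":0,"ay":0,"az":-0.065,"dx":0,"dy":0,"dz":0,"claw":0.18}]' 25; python3 -c "
from h import *
delta([.459,-.308,.058],80,30)
print(bot.state()['q'])"
```

```text
t: 0.85
ee_pos: [0.2401, -0.684, 0.4042]
tool_rot: [-3.141, -0.001, 1.401]
force: [-0.4, 0.1, 0.1]
grip_width: 0.589
grasp_force: 0.0
t 0.85 grip pt [ 0.24   -0.6838  0.2369] rot needed/1.5 [-0.0021  0.6976  0.003 ] 
TCPshift/.3 now-axes [0.8747 0.506  0.8756] final-axes [-0.319   0.501   1.1979] F [-0.4163  0.1086  0.0955] w 0.5888101099166068 0.0
[ 1.3333  0.6153 -0.2936  1.5866  0.2038  0.9708  0.8056]
```

```bash
python3 -m crank '[{"ax":0,"ay":0.08,"az":0,"dx":0,"dy":0,"dz":0,"claw":0.18},{"ax":0,"ay":0.08,"az":0,"dx":0,"dy":0,"dz":0,"claw":0.18},{"ax":0,"ay":0.08,"az":0,"dx":0,"dy":0,"dz":0,"claw":0.18},{"ax":0,"ay":0.08,"az":0,"dx":0,"dy":0,"dz":0,"claw":0.18},{"ax":0,"ay":0.08,"az":0,"dx":0,"dy":0,"dz":0,"claw":0.18},{"ax":0,"ay":0.08,"az":0,"dx":0,"dy":0,"dz":0,"claw":0.18},{"ax":0,"ay":0.08,"az":0,"dx":0,"dy":0,"dz":0,"claw":0.18},{"ax":0,"ay":0.08,"az":0,"dx":0,"dy":0,"dz":0,"claw":0.18},{"ax":0,"ay":0.058,"az":0,"dx":0,"dy":0,"dz":0,"claw":0.18}]'; python3 -c "
from h import *
delta([.459,-.308,.058],80,30)
print(bot.state()['q'])"
```

```text
t: 1.6
ee_pos: [0.24, -0.6845, 0.4036]
tool_rot: [-3.141, -1.053, 1.394]
force: [-21.5, 16.3, 26.4]
grip_width: 0.591
grasp_force: 0.0
t 1.6 grip pt [ 0.2655 -0.5413  0.3208] rot needed/1.5 [ 0.0009 -0.004  -0.0007] 
TCPshift/.3 now-axes [-0.3231  0.4996  1.1971] final-axes [-0.3164  0.5009  1.1984] F [-21.5355  16.3319  26.3982] w 0.5914705087462778 0.0
[ 1.4798  0.862  -0.4744  1.3144 -0.2985  1.8629  0.8598]
```

```bash
python3 -m crank '[{"ax":0,"ay":-0.08,"az":0,"dx":0,"dy":0,"dz":0,"claw":0.18},{"ax":0,"ay":-0.08,"az":0,"dx":0,"dy":0,"dz":0,"claw":0.18},{"ax":0,"ay":0,"az":0,"dx":0,"dy":0,"dz":0,"claw":0.18}]'; python3 -c "
from h import *
delta([.459,-.308,.058],80,43.5)
print(bot.state()['q'])"
```

```text
t: 1.85
ee_pos: [0.2407, -0.6839, 0.4054]
tool_rot: [3.14, -0.801, 1.397]
force: [-0.1, 0.5, 1.3]
grip_width: 0.591
grasp_force: 0.0
t 1.85 grip pt [ 0.2617 -0.5657  0.289 ] rot needed/1.5 [0.0006 0.0073 0.0004] 
TCPshift/.3 now-axes [0.1096 0.4981 1.2257] final-axes [0.0964 0.4991 1.2264] F [-0.0701  0.5439  1.2634] w 0.5906590195269668 0.0
[ 1.4611  0.8011 -0.4488  1.3541 -0.175   1.6776  0.8957]
```

```bash
python3 -m crank '[{"ax":0,"ay":0,"az":0,"dx":0.01,"dy":0.05,"dz":0.1,"claw":0.18},{"ax":0,"ay":0,"az":0,"dx":0.01,"dy":0.05,"dz":0.12,"claw":0.18},{"ax":0,"ay":0,"az":0,"dx":0.01,"dy":0.05,"dz":0.12,"claw":0.18},{"ax":0,"ay":0,"az":0,"dx":0.01,"dy":0.05,"dz":0.12,"claw":0.18},{"ax":0,"ay":0,"az":0,"dx":0.01,"dy":0.05,"dz":0.12,"claw":0.18},{"ax":0,"ay":0,"az":0,"dx":0.01,"dy":0.05,"dz":0.12,"claw":0.18},{"ax":0,"ay":0,"az":0,"dx":0.01,"dy":0.05,"dz":0.12,"claw":0.18},{"ax":0,"ay":0,"az":0,"dx":0.01,"dy":0.05,"dz":0.1,"claw":0.18},{"ax":0,"ay":0,"az":0,"dx":0,"dy":0,"dz":0,"claw":0.18}]'; python3 -c "
from h import *
delta([.459,-.308,.058],80,35)
s=bot.state();print(s['q'])
im=bot.capture('side');cv2.imwrite('pics/side1.png',im[:,:,::-1])"
```

```text
t: 2.6
ee_pos: [0.3995, -0.4865, 0.2285]
tool_rot: [-3.137, -0.817, 1.399]
force: [0.1, 0.5, 0.5]
grip_width: 0.59
grasp_force: 0.0
t 2.6 grip pt [ 0.4197 -0.3662  0.114 ] rot needed/1.5 [-0.004   0.0952  0.0008] 
TCPshift/.3 now-axes [-0.0694  0.0936  0.2888] final-axes [-0.1097  0.092   0.2765] F [0.1394 0.4528 0.5207] w 0.5899417075135336 0.0
[ 1.2328  0.8957 -0.5158  1.7473 -0.2718  1.1045  0.8035]
```

View pics/side1.png

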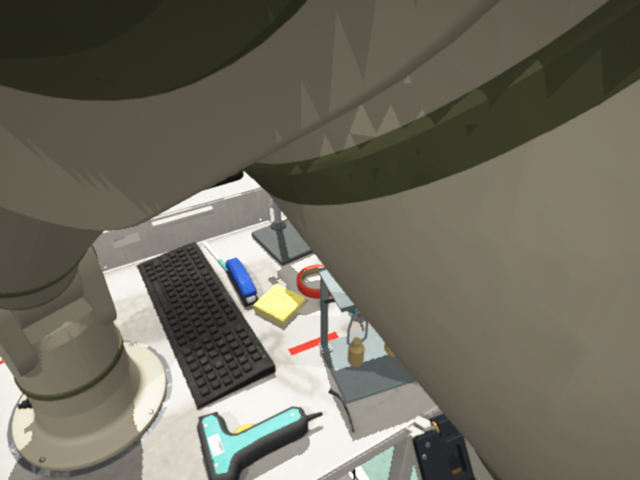

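The side view is mostly blocked by the forearm. The gripper is at about (440,450), in front of the stand, and the smaller weight at (356,352) is undisturbed.

```bash
python3 -m crank '[{"ax":0,"ay":0.065,"az":0,"dx":0,"dy":0,"dz":0,"claw":0.18},{"ax":0,"ay":0.065,"az":0,"dx":0,"dy":0,"dz":0,"claw":0.18},{"ax":0,"ay":0,"az":0,"dx":-0.045,"dy":0.03,"dz":0.09,"claw":0.18},{"ax":0,"ay":0,"az":0,"dx":-0.045,"dy":0.03,"dz":0.09,"claw":0.18},{"ax":0,"ay":0,"az":0,"dx":-0.04,"dy":0.03,"dz":0.09,"claw":0.18},{"ax":0,"ay":0,"az":0,"dx":0,"dy":0,"dz":0,"claw":0.18}]'; python3 -c "
from h import *
delta([.459,-.308,.058],80,32)
delta([.480,-.190,.058],80,32)
print(bot.state()['q'])
im=bot.capture('top');cv2.imwrite('pics/top1.png',cv2.resize(im[130:330,300:520,::-1],None,fx=3,fy=3,interpolation=2))"
```

```text
t: 3.15
ee_pos: [0.4315, -0.4482, 0.1513]
tool_rot: [-3.135, -1.008, 1.391]
force: [-0.9, 1.5, 0.0]
grip_width: 0.589
grasp_force: 0.0
t 3.15 grip pt [ 0.4556 -0.3088  0.062 ] rot needed/1.5 [-0.0017  0.0028 -0.0018] 
TCPshift/.3 now-axes [-0.0112  0.0093  0.0111] final-axes [-0.0113  0.0093  0.0111] F [-0.859   1.4552  0.0265] w 0.589494620225679 0.0
t 3.15 grip pt [ 0.4556 -0.3088  0.062 ] rot needed/1.5 [-0.0017  0.0028 -0.0018] 
TCPshift/.3 now-axes [0.2019 0.0102 0.349 ] final-axes [0.2004 0.0099 0.3499] F [-0.859   1.4552  0.0265] w 0.589494620225679 0.0
[ 1.2113  1.0532 -0.5648  1.7485 -0.355   1.0818  0.8424]
```

View pics/top1.png

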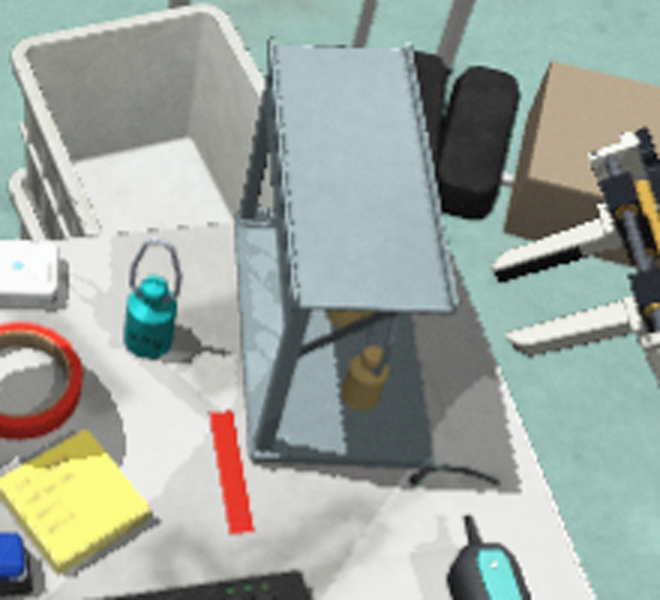

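The open fingers point at the stand and the tips are at crop (497,270) and (515,342). The pad and the smaller weights are undisturbed.

```bash
python3 -m crank '[{"ax":0,"ay":0,"az":0,"dx":0.03,"dy":0.01,"dz":0.065,"claw":0.18},{"ax":0,"ay":0,"az":0,"dx":0.04,"dy":0,"dz":0.07,"claw":0.18},{"ax":0,"ay":0,"az":0,"dx":0.035,"dy":0,"dz":0.07,"claw":0.18},{"ax":0,"ay":0,"az":0,"dx":0.04,"dy":0,"dz":0.06,"claw":0.18},{"ax":0,"ay":0,"az":0,"dx":0.02,"dy":0,"dz":0.035,"claw":0.18},{"ax":0,"ay":0,"az":0,"dx":0,"dy":0,"dz":0,"claw":0.18}]'; python3 -c "
from h import *
delta([.480,-.190,.058],80,32)
im=bot.capture('top');cv2.imwrite('pics/top2.png',cv2.resize(im[130:330,300:520,::-1],None,fx=3,fy=3,interpolation=2))"
```

```text
t: 3.7
ee_pos: [0.452, -0.3492, 0.1492]
tool_rot: [3.141, -1.003, 1.398]
force: [-0.8, 0.5, 1.2]
grip_width: 0.59
grasp_force: 0.0
t 3.7 grip pt [ 0.4765 -0.2102  0.0593] rot needed/1.5 [-0.0003  0.0059  0.0005] 
TCPshift/.3 now-axes [ 0.0282 -0.0003  0.06  ] final-axes [ 0.0276 -0.0004  0.0602] F [-0.7678  0.5303  1.1963] w 0.5903394235918977 0.0
```

```bash
python3 -m crank '[{"ax":0,"ay":0,"az":0,"dx":0.014,"dy":0,"dz":0.03,"claw":0.18},{"ax":0,"ay":0,"az":0,"dx":0.014,"dy":0,"dz":0.03,"claw":0.18},{"ax":0,"ay":0,"az":0,"dx":0,"dy":0,"dz":0,"claw":0.18},{"ax":0,"ay":0,"az":0,"dx":0,"dy":0,"dz":0,"claw":0},{"ax":0,"ay":0,"az":0,"dx":0,"dy":0,"dz":0,"claw":-0.1},{"ax":0,"ay":0,"az":0,"dx":0,"dy":0,"dz":0,"claw":-0.2},{"ax":0,"ay":0,"az":0,"dx":0,"dy":0,"dz":0,"claw":-0.4},{"ax":0,"ay":0,"az":0,"dx":0,"dy":0,"dz":0,"claw":-0.5},{"ax":0,"ay":0,"az":0,"dx":0,"dy":0,"dz":0,"claw":-0.5},{"ax":0,"ay":0,"az":0,"dx":0,"dy":0,"dz":0,"claw":-0.5}]' 30; python3 -c "
from h import *
delta([.480,-.190,.084],80,32)"
```

```text
t: 4.58
ee_pos: [0.4554, -0.331, 0.1452]
tool_rot: [3.141, -1.002, 1.395]
force: [0.5, -0.3, -1.1]
grip_width: 0.383
grasp_force: 30.0
t 4.5833 grip pt [ 0.4801 -0.1923  0.0551] rot needed/1.5 [ 0.0009  0.0072 -0.0004] 
TCPshift/.3 now-axes [ 0.0793 -0.0007 -0.0456] final-axes [ 0.0798 -0.0007 -0.0448] F [ 0.5291 -0.338  -1.0891] w 0.38284255186619026 30.000625401735306
```

```bash
python3 -m crank '[{"ax":0,"ay":0,"az":0,"dx":0.014,"dy":0,"dz":-0.009,"claw":-0.5},{"ax":0,"ay":0,"az":0,"dx":0.014,"dy":0,"dz":-0.009,"claw":-0.5},{"ax":0,"ay":0,"az":0,"dx":0.014,"dy":0,"dz":-0.009,"claw":-0.5},{"ax":0,"ay":0,"az":0,"dx":0.014,"dy":0,"dz":-0.009,"claw":-0.5},{"ax":0,"ay":0,"az":0,"dx":0.014,"dy":0,"dz":-0.009,"claw":-0.5},{"ax":0,"ay":0,"az":0,"dx":0,"dy":0,"dz":0,"claw":-0.5}]'; python3 -c "
from h import *
delta([.4592,-.310,.081],80,32)"
```

```text
t: 5.08
ee_pos: [0.4554, -0.3308, 0.1714]
tool_rot: [3.14, -1.001, 1.397]
force: [0.1, -0.0, -4.4]
grip_width: 0.386
grasp_force: 30.0
t 5.0833 grip pt [ 0.4801 -0.1921  0.0812] rot needed/1.5 [0.0007 0.0073 0.0003] 
TCPshift/.3 now-axes [-0.2219  0.0006 -0.3357] final-axes [-0.2182  0.0004 -0.3381] F [ 0.1296 -0.0441 -4.4426] w 0.38598661673691026 29.963671350851655
```

```bash
python3 -m crank '[{"ax":0,"ay":0,"az":0,"dx":-0.022,"dy":0,"dz":-0.034,"claw":-0.5},{"ax":0,"ay":0,"az":0,"dx":-0.022,"dy":0,"dz":-0.034,"claw":-0.5},{"ax":0,"ay":0,"az":0,"dx":-0.022,"dy":0,"dz":-0.034,"claw":-0.5},{"ax":0,"ay":0,"az":0,"dx":-0.022,"dy":0,"dz":-0.034,"claw":-0.5},{"ax":0,"ay":0,"az":0,"dx":-0.022,"dy":0,"dz":-0.034,"claw":-0.5},{"ax":0,"ay":0,"az":0,"dx":-0.022,"dy":0,"dz":-0.034,"claw":-0.5},{"ax":0,"ay":0,"az":0,"dx":-0.022,"dy":0,"dz":-0.034,"claw":-0.5},{"ax":0,"ay":0,"az":0,"dx":-0.022,"dy":0,"dz":-0.034,"claw":-0.5},{"ax":0,"ay":0,"az":0,"dx":-0.022,"dy":0,"dz":-0.034,"claw":-0.5},{"ax":0,"ay":0,"az":0,"dx":-0.022,"dy":0,"dz":-0.034,"claw":-0.5}]'; python3 -c "
from h import *
delta([.459,-.310,.35],80,32)
print(bot.state()['q'])"
```

```text
t: 5.92
ee_pos: [0.4337, -0.4517, 0.1695]
tool_rot: [-3.141, -1.002, 1.395]
force: [0.2, 0.1, -5.7]
grip_width: 0.386
grasp_force: 30.0
t 5.9167 grip pt [ 0.4583 -0.3129  0.0794] rot needed/1.5 [ 0.0005  0.0068 -0.0004] 
TCPshift/.3 now-axes [ 0.7595  0.0008 -0.4775] final-axes [ 0.7644  0.0009 -0.4697] F [ 0.1885  0.1325 -5.6621] w 0.3864158677171947 29.96361475903541
[ 1.2143  1.0287 -0.5717  1.7424 -0.3581  1.1003  0.829 ]
```

```bash
python3 -m crank '[{"ax":0,"ay":0,"az":0,"dx":0.08,"dy":0,"dz":-0.05,"claw":-0.5},{"ax":0,"ay":0,"az":0,"dx":0.108,"dy":0,"dz":-0.068,"claw":-0.5},{"ax":0,"ay":0,"az":0,"dx":0.108,"dy":0,"dz":-0.068,"claw":-0.5},{"ax":0,"ay":0,"az":0,"dx":0.108,"dy":0,"dz":-0.068,"claw":-0.5},{"ax":0,"ay":0,"az":0,"dx":0.108,"dy":0,"dz":-0.068,"claw":-0.5},{"ax":0,"ay":0,"az":0,"dx":0.108,"dy":0,"dz":-0.068,"claw":-0.5},{"ax":0,"ay":0,"az":0,"dx":0.1,"dy":0,"dz":-0.06,"claw":-0.5},{"ax":0,"ay":0,"az":0,"dx":0.05,"dy":0,"dz":-0.03,"claw":-0.5}]'; python3 - <<'E'
from h import *
delta([.50,.08,.33],96,32)
print(bot.state()['q'])
for n,(x0,x1,y0,y1) in dict(top=(208,238,160,192),side=(283,304,126,166)).items():
    h=cv2.cvtColor(cv2.imread(f'pics/{n}0.png'),cv2.COLOR_BGR2HSV)[y0:y1,x0:x1]
    print(n,x0,y0)
    for j,r in enumerate(h): print(y0+j,' '.join('%3d'%p[1] for p in r) if n=='top' else ' '.join('%3d/%3d'%(p[1],p[2]) for p in r))
E
```

```text
t: 6.58
ee_pos: [0.4349, -0.447, 0.4467]
tool_rot: [3.135, -1.0, 1.402]
force: [1.2, 0.0, -4.8]
grip_width: 0.39
grasp_force: 30.0
t 6.5833 grip pt [ 0.4595 -0.3084  0.3563] rot needed/1.5 [ 0.1582  0.0084 -0.0976] 
TCPshift/.3 now-axes [0.6307 0.0394 1.1555] final-axes [0.584  0.3995 1.1108] F [ 1.1752  0.0076 -4.753 ] w 0.3895693392089552 29.96411636704579
[ 1.26    0.683  -0.6533  1.6423 -0.477   1.4552  0.6348]
top 208 160
160 183 180 198 209 190 196 190 189 192 186 186 192 207 181 190 177 185 224 179 197 210 166 172 171 155 167 177 183 188 187
161 194 173 206 192 201 186 219 199 204 183 187 182 197 172 137 177 161 177 180 186 189 188 182 174 145 173 186 189 193 192
162 189 187 209 201 190 197 182 188 246 155 122  76  44  81 175 178 178 186 180 185 190 191 187 182 170 182 187 193 189 181
163 185 190 185 177 176 186 193 188 188 190 180  40  31  52 161 175 182 186 182 186 195 189 193 188 185 186 184 190 191 189
164 192 185 183 185 182 176 178 183 189 185 179  37  33  26  91 179 185 186 190 197 197 196 192 196 187 189 187 187 193 199
165 188 186 183 188 182 171 158 170 182 186 184  
[... 9491 characters left out ...]
/246   8/245
162 174/ 82 183/ 81 194/ 80 194/ 80 197/ 79 194/ 79 195/ 81 197/ 84 178/ 90 151/ 93 132/ 89 134/ 95 153/102 178/109 186/104 186/ 96  71/122   4/200   9/242   9/246   8/246
163 171/ 82 183/ 81 195/ 81 192/ 85 196/ 87 192/ 89 191/ 91 186/100 190/110 191/111 184/101 186/107 185/106 188/ 99 195/ 89 192/ 85  65/117   4/197   9/242   8/245   8/245
164 174/ 85 185/ 87 189/ 93 191/100 189/108 187/105 180/112 182/112 188/102 188/ 95 183/ 89 186/ 92 193/ 90 189/ 85 197/ 83 192/ 81  63/114   4/199   8/242   9/246   9/246
165 171/ 94 182/ 98 187/109 185/106 190/ 98 186/ 93 190/ 94 189/ 93 190/ 86 185/ 84 178/ 83 181/ 83 197/ 83 190/ 82 199/ 82 195/ 81  62/115   4/199   8/243   8/247   7/246
```

```bash
python3 - <<'E'
from h import *
np.set_printoptions(precision=4,suppress=True)
ex=np.array([np.cos(np.radians(96)),np.sin(np.radians(96)),0]);ey=np.array([-ex[1],ex[0],0])
print('tip',*tri((296.6,155),(234,177.8)))
print('tip2',*tri((296.5,156),(233.7,178.5)))
print('shank',*tri((288,147),(213.4,175.5)))
# per view: intersect rays of hook pixels with the hook plane for lateral anchor a (x of axis at y=.207)
for ax in(.490,.4925,.495,.4975,.5):
    P0=np.array([ax,.207,0]);o=[]
    for n,p in[('side',(293.4,159.8)),('side',(296.6,155)),('side',(288,150)),('top',(223,185.6)),('top',(234,177.8)),('top',(213.4,176))]:
        e,v=ray(n,p);s=((P0-e)@ey)/(v@ey);X=e+s*v-P0;o+=[X@ex*1e3,X[2]*1e3]
    print(ax,np.array(o).round(1))
d=tri(((154+0)/2.5+0,0),(0,0)) if 0 else None
E
```

```text
tip [0.4938 0.1855 0.2503] 0.0009791211208484843
tip2 [0.4941 0.1863 0.2479] 0.0004011733777178211
shank [0.4934 0.2201 0.2572] 0.004145451101014782
0.49 [-11.6 236.4 -24.7 252.2   8.1 251.5  -0.1 236.3 -21.7 251.1  12.4 263.7]
0.4925 [ -7.4 234.2 -20.6 250.1  12.3 249.4   0.3 233.7 -21.4 248.6  12.8 261.2]
0.495 [ -3.2 231.9 -16.5 248.   16.6 247.3   0.6 231.1 -21.2 246.1  13.2 258.7]
0.4975 [  1.  229.7 -12.4 245.8  20.9 245.1   1.  228.5 -20.9 243.6  13.6 256.3]
0.5 [  5.2 227.5  -8.3 243.7  25.2 243.    1.3 226.  -20.7 241.1  14.  253.8]
```

```bash
python3 -m crank '[{"ax":0.03,"ay":0,"az":-0.02,"dx":0.04,"dy":0,"dz":0.07,"claw":-0.5},{"ax":0.03,"ay":0,"az":-0.02,"dx":0.06,"dy":0,"dz":0.11,"claw":-0.5},{"ax":0.03,"ay":0,"az":-0.02,"dx":0.06,"dy":0,"dz":0.11,"claw":-0.5},{"ax":0.03,"ay":0,"az":-0.02,"dx":0.06,"dy":0,"dz":0.11,"claw":-0.5},{"ax":0.03,"ay":0,"az":-0.018,"dx":0.06,"dy":0,"dz":0.11,"claw":-0.5},{"ax":0,"ay":0,"az":0,"dx":0.06,"dy":0,"dz":0.11,"claw":-0.5},{"ax":0,"ay":0,"az":0,"dx":0.04,"dy":0,"dz":0.08,"claw":-0.5},{"ax":0,"ay":0,"az":0,"dx":0,"dy":0,"dz":0,"claw":-0.5}]'; python3 -c "
from h import *
delta([.50,.08,.33],96,32)
print(bot.state()['q'])"
```

```text
t: 7.25
ee_pos: [0.4377, -0.2045, 0.4253]
tool_rot: [3.139, -1.003, 1.676]
force: [-0.7, -0.2, -5.0]
grip_width: 0.389
grasp_force: 30.0
t 7.25 grip pt [ 0.4235 -0.0642  0.3354] rot needed/1.5 [0.0019 0.0059 0.    ] 
TCPshift/.3 now-axes [0.2223 0.3045 0.3912] final-axes [0.2188 0.3056 0.3923] F [-0.7456 -0.19   -4.9894] w 0.38922438282592664 29.96362953213975
[ 1.0808  0.5814 -0.8009  1.9939 -0.5348  1.2207  0.6969]
```

```bash
python3 -m crank '[{"ax":0,"ay":0,"az":0,"dx":0.025,"dy":0.034,"dz":0.044,"claw":-0.5},{"ax":0,"ay":0,"az":0,"dx":0.025,"dy":0.034,"dz":0.044,"claw":-0.5},{"ax":0,"ay":0,"az":0,"dx":0.025,"dy":0.034,"dz":0.044,"claw":-0.5},{"ax":0,"ay":0,"az":0,"dx":0.025,"dy":0.034,"dz":0.044,"claw":-0.5},{"ax":0,"ay":0,"az":0,"dx":0.025,"dy":0.034,"dz":0.044,"claw":-0.5},{"ax":0,"ay":0,"az":0,"dx":0.025,"dy":0.034,"dz":0.044,"claw":-0.5},{"ax":0,"ay":0,"az":0,"dx":0.025,"dy":0.034,"dz":0.044,"claw":-0.5},{"ax":0,"ay":0,"az":0,"dx":0.025,"dy":0.034,"dz":0.044,"claw":-0.5},{"ax":0,"ay":0,"az":0,"dx":0.02,"dy":0.034,"dz":0.04,"claw":-0.5},{"ax":0,"ay":0,"az":0,"dx":0,"dy":0,"dz":0,"claw":-0.5}]'; python3 - <<'E'
from h import *
delta([.4993,.120,.172],96,32)
print(bot.state()['q'])
a=bot.capture('top');b=bot.capture('side')
for n,im in(('top',a),('side',b)):cv2.imwrite(f'pics/{n}3.png',im[:,:,::-1])
cv2.imwrite('pics/v3.png',np.hstack([cv2.resize(im[y:y+220,x:x+146,::-1],None,fx=2.7,fy=2.7,interpolation=2) for im,x,y in((a,180,90),(b,240,40))]))
E
```

```text
t: 8.08
ee_pos: [0.5186, -0.0649, 0.4177]
tool_rot: [3.135, -1.003, 1.674]
force: [0.9, 1.0, -4.9]
grip_width: 0.387
grasp_force: 30.0
t 8.0833 grip pt [0.5052 0.0755 0.3277] rot needed/1.5 [ 0.0054  0.0063 -0.0005] 
TCPshift/.3 now-axes [-0.3623 -0.0024  0.4052] final-axes [-0.3661  0.0006  0.4018] F [ 0.9166  0.9682 -4.8791] w 0.38725501928397776 29.964153827168047
[ 0.8224  0.6159 -0.8543  1.9886 -0.6613  0.9923  0.5794]
```

View pics/v3.png

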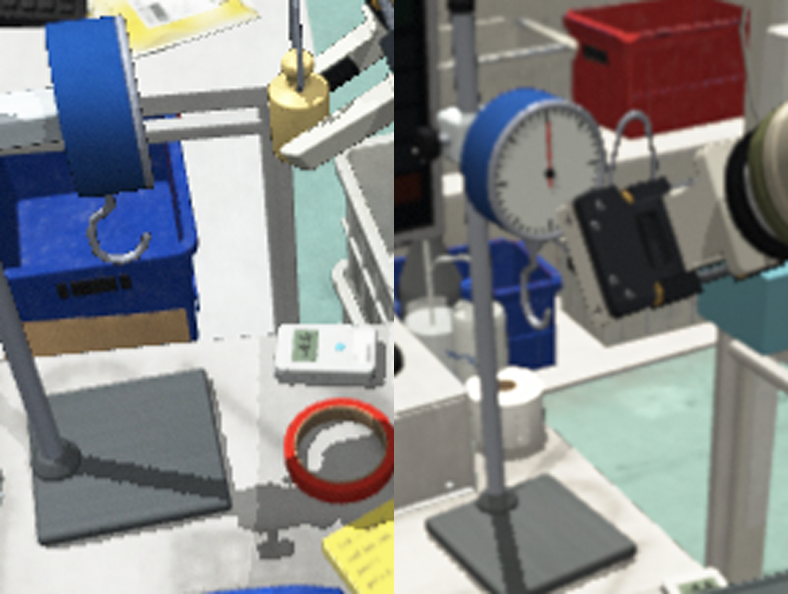

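Left half (top view): the weight is held upright, knob top at crop (298,60), and the hook is free at (120,245). Right half (side view): loop top at crop (632,115), pointer at zero.

```bash
python3 - <<'E'
from h import *
np.set_printoptions(precision=4,suppress=True)
print('knob',onz('top',(290.4,112.2-1),.3766))
print('loop outer top(side)',onz('side',(328.1,83),.4230))
a=cv2.imread('pics/top3.png');h=cv2.cvtColor(a,cv2.COLOR_BGR2HSV)
for P in([.504,.079,.4226],[.505,.0755,.4226]): print(proj('top',P),proj('side',P))
for y in range(62,112,3): print(y,' '.join('%3d'%v for v in cv2.cvtColor(a,cv2.COLOR_BGR2GRAY)[y,276:308]))
E
```

```text
knob [0.5035 0.0799 0.3766]
loop outer top(side) [0.5029 0.076  0.423 ]
[289.959   85.7719] [327.7031  82.6885]
[292.2064  85.2038] [329.293   83.1196]
62 248 244 226 212 224 231 231 239 230 236 237 233 180 170 171 172 175 179 182 183 183 179 179 180 181 181 181 184 184 184 185 185
65 248 241 222 212 214 224 246 243 236 236 235 236 212 182 180 183 182 181 183 182 184 182 178 176 176 177 177 184 182 154 158 237
68 227 232 223 226 220 237 248 214 238 237 237 238 235 193 185 185 185 182 185 184 182 182 184 184 185 184 185 183 228 217 227 148
71 211 201 174 236 246 247 247 239 216 238 237 237 240 221 191 189 184 183 185 187 187 185 184 186 183 186 184 186 187 142 124 125
74 205 198 227 246 239 190 182 237 238 236 236 235 236 233 197 185 187 186 188 185 187 188 186 184 186 185 187 187 188 186 187 123
77 235 233 188 195 213 206  87  72  72 103 197 225 198 235 223 188 190 189 190 188 189 189 188 188 189 189 187 187 189 188 189 187
80 187 227 230 227 214 227 239 237 213 170 205 208 225 237 236 206 184 184 184 184 181 182 180 181 181 182 181 182 183 183 184 184
83 240 246 243 240 221 161 204 
[... 582 characters left out ...]
6 189 189 191 186 188 190 190 193 192 191
98 236 237 237 237 238 239 238 239 238 237 237  92  80 117 103 231 237 237 212 194 189 190 189 188 187 187 191 189 188 186 185 187
101 237 238 236 236 236 236 236 236 237 238 238  94  89 116 107  68 231 238 232 202 187 191 189 186 186 185 186 189 192 188 186 188
104 238 238 239 239 238 238 238 239 239 239 238  80  84 106 114 105 232 237 237 220 194 189 187 187 189 186 185 187 185 187 215 246
107 239 239 239 239 240 241 240 240 239 238 238 238 110  98 113 103 234 238 238 234 202 192 191 188 187 186 214 245 248 248 248 248
110 239 239 240 241 241 242 240 241 240 243 243 242 242 227 107  89 208 235 234 124 212 194 248 246 248 248 248 248 248 249 248 221
```

```bash
python3 -m crank '[{"ax":0,"ay":0.002,"az":0,"dx":-0.03,"dy":0.002,"dz":0.033,"claw":-0.5},{"ax":0,"ay":0.002,"az":0,"dx":-0.052,"dy":0.002,"dz":0.058,"claw":-0.5},{"ax":0,"ay":0.002,"az":0,"dx":-0.052,"dy":0.002,"dz":0.058,"claw":-0.5},{"ax":0,"ay":0,"az":0,"dx":-0.052,"dy":0.002,"dz":0.058,"claw":-0.5},{"ax":0,"ay":0,"az":0,"dx":-0.052,"dy":0.002,"dz":0.058,"claw":-0.5},{"ax":0,"ay":0,"az":0,"dx":-0.052,"dy":0.002,"dz":0.058,"claw":-0.5},{"ax":0,"ay":0,"az":0,"dx":-0.042,"dy":0.002,"dz":0.047,"claw":-0.5},{"ax":0,"ay":0,"az":0,"dx":-0.03,"dy":0,"dz":0.034,"claw":-0.5},{"ax":0,"ay":0,"az":0,"dx":0,"dy":0,"dz":0,"claw":-0.5},{"ax":0,"ay":0,"az":0,"dx":0,"dy":0,"dz":0,"claw":-0.5}]'; python3 - <<'E'
from h import *
delta([.5013,.1408,.172],96,32)
delta([.495,.2005,.172],96,32)
a=bot.capture('top');b=bot.capture('side')
for n,im in(('top',a),('side',b)):cv2.imwrite(f'pics/{n}4.png',im[:,:,::-1])
cv2.imwrite('pics/v4.png',np.hstack([cv2.resize(im[y:y+150,x:x+100,::-1],None,fx=4,fy=4,interpolation=2) for im,x,y in((a,200,100),(b,260,100))]))
E
```

```text
t: 9.02
ee_pos: [0.5182, -0.0235, 0.2602]
tool_rot: [3.139, -1.011, 1.665]
force: [-0.3, -0.3, -4.2]
grip_width: 0.382
grasp_force: 30.0
t 9.0167 grip pt [0.5052 0.1177 0.1715] rot needed/1.5 [ 0.0074  0.0006 -0.0037] 
TCPshift/.3 now-axes [0.0424 0.0003 0.0652] final-axes [0.0423 0.0013 0.0652] F [-0.2915 -0.2628 -4.1679] w 0.38227718348919193 29.9638396454975
t 9.0167 grip pt [0.5052 0.1177 0.1715] rot needed/1.5 [ 0.0074  0.0006 -0.0037] 
TCPshift/.3 now-axes [ 0.1486 -0.0022  0.2347] final-axes [0.1484 0.0012 0.2349] F [-0.2915 -0.2628 -4.1679] w 0.38227718348919193 29.9638396454975
```

View pics/v4.png

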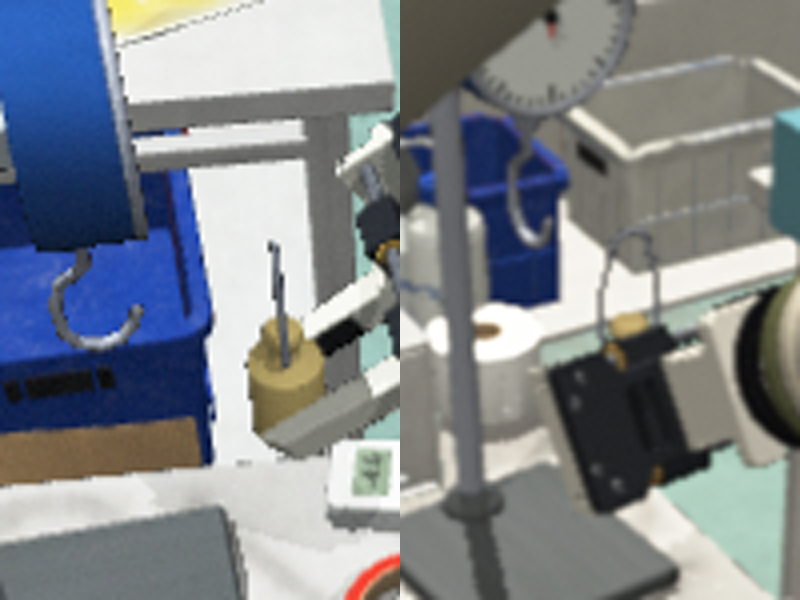

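Both views show the loop clear in front of the hook. Loop top is at top crop (272,245) and side crop (632,232). The hook tip is at top crop (138,307).

```bash
python3 - <<'E'
from h import *
np.set_printoptions(precision=4,suppress=True)
P,g=tri((318,158.5),(268.3,161.5));print('loop top wire',P,g)
ex=np.array([np.cos(np.radians(96)),np.sin(np.radians(96)),0]);ey=np.array([-ex[1],ex[0],0])
d=np.array([.494,.1858,.249])-P;print('tip-loop along,lat,z',d@ex,d@ey,d[2])
A=np.array([.4925,.204,.232])-P;print('axis-loop',A@ex,A@ey,A[2])
E
```

```text
loop top wire [0.5095 0.1223 0.2654] 0.00169987724796343
tip-loop along,lat,z 0.06478531004623014 0.008800137974710161 -0.016441926860886358
axis-loop 0.08304240123683419 0.00838950278629128 -0.033441926860886345
```

```bash
python3 - <<'E'
from h import *
np.set_printoptions(precision=4,suppress=True)
for z in(.2634,.2664,.2694): print(z,onz('side',(318,158.5),z),onz('top',(268.3,161.5),z))
for n,d in(('top',(268.3,161.5)),('side',(318,158.5))):
  for X in([.5032,.1212,.2664],[.5095,.1223,.2654]): print(n,d,proj(n,X))
for n,(x0,x1,y0,y1) in dict(top=(260,278,156,194),side=(308,328,152,184)).items():
    g=cv2.cvtColor(cv2.imread(f'pics/{n}4.png'),cv2.COLOR_BGR2GRAY)
    print(n,x0)
    for y in range(y0,y1,1 if n=='side' else 2): print(y,' '.join('%3d'%v for v in g[y,x0:x1]))
E
```

```text
0.2634 [0.5104 0.1249 0.2634] [0.5129 0.1223 0.2634]
0.2664 [0.5073 0.1194 0.2664] [0.5098 0.1223 0.2664]
0.2694 [0.5041 0.114  0.2694] [0.5066 0.1223 0.2694]
top (268.3, 161.5) [269.205  164.0339]
top (268.3, 161.5) [268.3459 162.0089]
side (318, 158.5) [315.7402 158.634 ]
side (318, 158.5) [318.2446 158.1671]
top 260
156 240 238 238 239 239 238 237 236 238 238 237 237 238 238 238 238 238 188
158 237 237 237 238 240 239 237 235 235 236 236 237 238 238 240 239 239 196
160 237 238 237 238 238 237 238 151 196 236 237 235 236 235 237 237 239 215
162 237 237 236 236 237 237 238  82 115  86 232 236 237 238 238 236 236 220
164 236 237 236 236 237 238 238 238 138 121 234 238 238 239 237 237 235 235
166 237 238 237 237 237 238 238 239 129 130 235 238 238 238 238 237 237 237
168 238 238 239 238 238 238 239 240 112 110 143 234 239 238 237 237 237 237
170 237 238 238 239 240 241 241 240 114  99  63 235 239 239 239 236 237 238
172 237 237 238 238 239 240 241 241  95  92  91 234 238 239 238 237 237 236
174 238 239 240 240 240 240 240 240  86  87  98 235 240 239 239 237 237 238
176 238 238 241 241
[... 2661 characters left out ...]
 245 238 171 133 186 204 193
176 241 175 152 232 245 244 244 245 245 245 242 242 240 238 212 148 114 137 149 144
177 241 176 152 233 245 245 242 240 240 238 225 210 188 171 153 119 107 130 147 155
178 241 175 149 227 242 238 217 195 192 189 180 172 147 129 135 119 116 154 172 175
179 239 172 131 186 203 195 178 169 168 169 169 168 156 134 151 130 124 165 181 182
180 207 147 113 130 134 155 168 173 175 176 176 177 168 152 153 130 120 151 169 182
181 149 119 108 125 123 146 166 175 180 180 181 178 159 133 109  91  76  82 113 171
182 145 122 118 149 137 139 154 164 169 166 160 148 116  88  65  53  42  34  76 153
183 174 135 118 143 130 126 137 144 140 122 108  88  65  48  41  37  33  31  47  92
```

```bash
python3 -m crank '[{"ax":0,"ay":0,"az":0,"dx":0,"dy":-0.012,"dz":0,"claw":-0.5},{"ax":0,"ay":0,"az":0,"dx":0,"dy":-0.013,"dz":0,"claw":-0.5},{"ax":0,"ay":0,"az":0,"dx":0.02,"dy":0,"dz":0.032,"claw":-0.5},{"ax":0,"ay":0,"az":0,"dx":0.02,"dy":0,"dz":0.032,"claw":-0.5},{"ax":0,"ay":0,"az":0,"dx":0.02,"dy":0,"dz":0.032,"claw":-0.5},{"ax":0,"ay":0,"az":0,"dx":0.02,"dy":0,"dz":0.032,"claw":-0.5},{"ax":0,"ay":0,"az":0,"dx":0,"dy":0,"dz":0,"claw":-0.5},{"ax":0,"ay":0,"az":0,"dx":0,"dy":0,"dz":0,"claw":-0.5}]'; python3 - <<'E'
from h import *
delta([.495,.2005,.172],96,32)
a=bot.capture('top');b=bot.capture('side')
for n,im in(('top',a),('side',b)):cv2.imwrite(f'pics/{n}5.png',im[:,:,::-1])
print(proj('top',[.494,.165,.2654]),proj('side',[.494,.165,.2654]))
for n,(x0,x1,y0,y1) in dict(top=(232,256,160,186),side=(286,316,146,172)).items():
    g=cv2.cvtColor(cv2.imread(f'pics/{n}5.png'),cv2.COLOR_BGR2GRAY)
    print(n,x0)
    for y in range(y0,y1,1 if n=='side' else 2): print(y,' '.join('%3d'%v for v in g[y,x0:x1]))
cv2.imwrite('pics/v5.png',np.hstack([cv2.resize(im[y:y+100,x:x+66,::-1],None,fx=6,fy=6,interpolation=2) for im,x,y in((a,200,130),(b,270,120))]))
E
```

```text
t: 9.78
ee_pos: [0.5062, 0.0229, 0.2605]
tool_rot: [3.137, -1.011, 1.67]
force: [0.2, 0.4, -5.0]
grip_width: 0.388
grasp_force: 30.0
t 9.7833 grip pt [0.4929 0.1641 0.1717] rot needed/1.5 [ 0.0061  0.0008 -0.0019] 
TCPshift/.3 now-axes [0.064  0.0235 0.1014] final-axes [0.0638 0.0246 0.1013] F [ 0.2027  0.3612 -4.9894] w 0.38809329163250006 29.963892549276352
[244.6478 170.3364] [301.0152 152.008 ]
top 232
160  96  88  80  77  72  86  85  85  87  84  77  41  38  71  81  81  81  74 215 240 238 238 238 237
162  98  90  87  85  85  87  87  85  82  81  82  63  40  42  81  82  81  84 147 238 239 239 238 238
164  82  86  85  85  83  80  77  79  80  80  79  63  36  46  67  79  80  74  57 238 238 238 239 239
166  81  81  83  82  79  77  82  85  86  80  79  73  41  37  69  83  81  74  69 209 238 239 239 240
168  78  84  85  81  78  81  82  85  81  79 115  87  55  37  39  77  84  86  85 143 237 236 238 238
170  81  78  79  76  79  81  85  83  84  82 121 119  70  41  48  72  77  78  79  86 235 237 238 238
172  77  79  81  82  77  79  82  85  81  86 116 126  34  41  39  68  79  83  83  86 166 23
[... 3142 characters left out ...]
  40  35  34  93 199 241 245 244 244 245 240 176 154 233 245 245 244 244 238 202
167  36  38  38  37  36  36  54  91  93  60  40  35  35  93 198 240 244 244 244 245 239 176 151 231 243 243 244 244 245 240
168  38  37  37  36  36  36  54  92  93  62  41  36  36  93 197 240 243 243 244 244 239 174 152 231 243 243 243 243 244 244
169  38  38  35  37  37  35  55  93  94  61  40  35  36  93 196 239 243 243 243 244 239 173 149 230 242 242 242 242 242 243
170  37  36  38  37  36  36  55  94  95  61  37  42  62 107 189 232 238 238 238 243 239 173 150 231 243 242 242 242 242 242
171  37  36  37  37  37  35  56  98  98  62  46  83 124 149 172 189 192 186 186 226 237 175 151 233 244 243 243 243 242 237
```

View pics/v5.png

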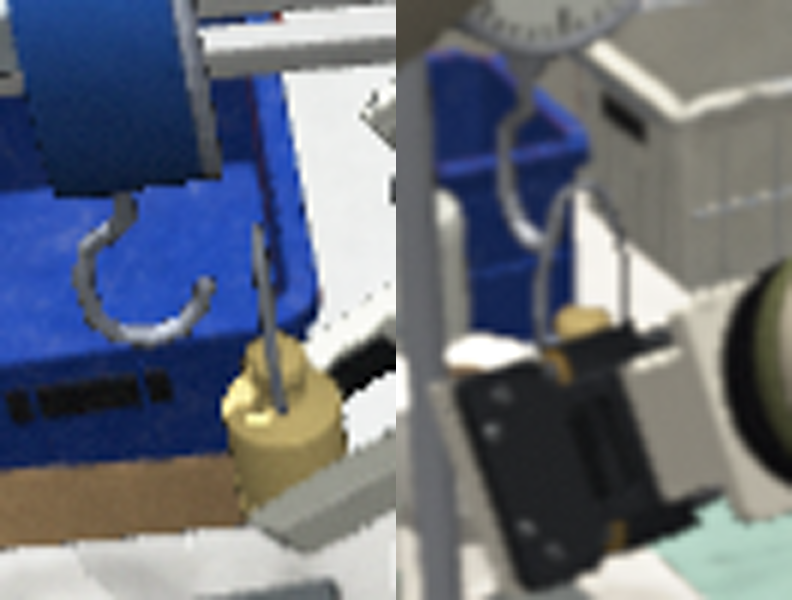

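Hook at rest, with its tip at top crop (205,285). The loop stands about 20 mm in front of it, top at top crop (258,228) and side crop (583,185).

```bash
python3 - <<'E'
from h import *
np.set_printoptions(precision=4,suppress=True)
ex=np.array([np.cos(np.radians(96)),np.sin(np.radians(96)),0]);ey=np.array([-ex[1],ex[0],0])
for s,t in(((300.5,150.8),(242.6,168.6)),((300.5,150.5),(242.6,167.8))):
    P,g=tri(s,t);print('loop top wire',P,g)
    for q in([.494,.1858,.249],[.4925,.204,.232]):
        d=np.array(q)-P;print(d@ex,d@ey,d[2])
E
```

```text
loop top wire [0.4953 0.1682 0.2674] 0.002004482023124164
0.017677010155764884 -0.0005917890804267193 -0.01838452114729322
0.03593410134636893 -0.0010024242688456023 -0.03538452114729321
loop top wire [0.4955 0.168  0.2685] 0.002899387564350435
0.017888909520400488 -0.00037712970389789833 -0.019451473544313314
0.03614600071100454 -0.000787764892316781 -0.0364514735443133
```

```bash
python3 -m crank '[{"ax":0,"ay":0,"az":0,"dx":0.01,"dy":0,"dz":0.017,"claw":-0.5},{"ax":0,"ay":0,"az":0,"dx":0.011,"dy":0,"dz":0.017,"claw":-0.5},{"ax":0,"ay":0,"az":0,"dx":0.011,"dy":0,"dz":0.017,"claw":-0.5},{"ax":0,"ay":0,"az":0,"dx":0.011,"dy":0,"dz":0.017,"claw":-0.5},{"ax":0,"ay":0,"az":0,"dx":0.011,"dy":0,"dz":0.017,"claw":-0.5},{"ax":0,"ay":0,"az":0,"dx":0.01,"dy":0,"dz":0.016,"claw":-0.5},{"ax":0,"ay":0,"az":0,"dx":0,"dy":0,"dz":0,"claw":-0.5}]'; python3 - <<'E'
from h import *
delta([.4885,.2,.122],96,32)
a=bot.capture('top');b=bot.capture('side')
for n,im in(('top',a),('side',b)):cv2.imwrite(f'pics/{n}6.png',im[:,:,::-1])
for n,(x0,x1,y0,y1) in dict(top=(208,240,164,194),side=(280,304,134,164)).items():
    g=cv2.cvtColor(cv2.imread(f'pics/{n}6.png'),cv2.COLOR_BGR2GRAY)
    print(n,x0)
    for y in range(y0,y1,1 if n=='side' else 2): print(y,' '.join('%3d'%v for v in g[y,x0:x1]))
E
```

```text
t: 10.47
ee_pos: [0.5028, 0.0588, 0.2608]
tool_rot: [3.137, -1.011, 1.67]
force: [0.0, 0.1, -4.8]
grip_width: 0.385
grasp_force: 30.0
t 10.4667 grip pt [0.4896 0.1999 0.172 ] rot needed/1.5 [ 0.0064  0.0007 -0.002 ] 
TCPshift/.3 now-axes [-0.1415  0.0013  0.089 ] final-axes [-0.1416  0.0017  0.0888] F [ 0.0354  0.0879 -4.8036] w 0.3852726534794513 29.963920949958265
top 208
164  83  84  85  89  92  92  93  88  86  90  88  72  73  67  40  87  83  82  83  84  82  78  83  84  82  90  87  88  80  81  82  82
166  87  88  88  85  89  98 104  91  84  81  90  80  74  72  67  82  81  82  80  81  76  77  82  82  84  82  85  82  79  76  82  85
168  90  92  96 103 109 105  98 100 164 152  81  76  73  78  79  81  84  84  81  78  77  76  82  81  81  82  88  78  80  79  79  86
170  96 101 104 107  99 134 156 106  77  75  46  72  86 149 127  78  79  78  76  77  79  81  84  85  83  76  78  79  79  81  85  83
172  86  89  87  87  91 105  76  70  82  77  76  77  81 114 111  38  81  79  80  81  82  81  81  80  75  80  82  81  79  77  81  86
174  80  81  78  84  95 106  93  80  77  79  78  81  88 118 125
[... 3565 characters left out ...]

157 142  85  43  47  79  93  65  37  47  97 157 163 120  64  46  69  85  85  82 127 229 243 244 238
158 136  82  41  54  93  93  60  38  40  77 153 207 191 126  81  84  88  83  84 129 231 244 244 244
159 127  79  41  55  93  82  53  36  37  56 115 180 198 166 124  99  84  77  80 126 227 243 244 243
160 123  74  41  54  88  72  47  37  34  41  70 118 145 140 113  91  70  64  77 110 206 239 243 242
161 120  73  41  56  83  64  42  36  35  35  41  60  82  91  87  73  56  57  78 105 199 239 243 243
162 121  75  42  57  82  61  39  35  35  33  36  43  49  51  55  55  50  59  78 107 199 239 244 243
163 121  80  46  57  83  63  42  39  37  46  72 101 108  95  69  49  42  52  77 104 195 239 243 243
```

```bash
python3 -m crank '[{"ax":0,"ay":0,"az":0,"dx":-0.013,"dy":0,"dz":0.008,"claw":-0.5},{"ax":0,"ay":0,"az":0,"dx":-0.013,"dy":0,"dz":0.008,"claw":-0.5},{"ax":0,"ay":0,"az":0,"dx":-0.013,"dy":0,"dz":0.008,"claw":-0.5},{"ax":0,"ay":0,"az":0,"dx":-0.013,"dy":0,"dz":0.008,"claw":-0.5},{"ax":0,"ay":0,"az":0,"dx":-0.013,"dy":0,"dz":0.008,"claw":-0.5},{"ax":0,"ay":0,"az":0,"dx":-0.013,"dy":0,"dz":0.008,"claw":-0.5},{"ax":0,"ay":0,"az":0,"dx":0,"dy":0,"dz":0,"claw":-0.5},{"ax":0,"ay":0,"az":0,"dx":0,"dy":0,"dz":0,"claw":-0.5}]';python3 -m crank '[{"ax":0,"ay":0,"az":0,"dx":-0.0085,"dy":0,"dz":0.0053,"claw":-0.5},{"ax":0,"ay":0,"az":0,"dx":-0.0085,"dy":0,"dz":0.0053,"claw":-0.5},{"ax":0,"ay":0,"az":0,"dx":-0.0085,"dy":0,"dz":0.0053,"claw":-0.5},{"ax":0,"ay":0,"az":0,"dx":0,"dy":0,"dz":0,"claw":-0.5},{"ax":0,"ay":0,"az":0,"dx":0,"dy":0,"dz":0,"claw":-0.5}]';  python3 - <<'E'
from h import *
delta([.4885,.2,.122],96,32)
E
```

```text
t: 11.23
ee_pos: [0.5032, 0.0572, 0.2328]
tool_rot: [3.138, -1.011, 1.667]
force: [0.2, 0.6, -4.6]
grip_width: 0.384
grasp_force: 30.0
t: 11.65
ee_pos: [0.5033, 0.0572, 0.2241]
tool_rot: [3.137, -1.011, 1.668]
force: [0.4, -0.5, -3.5]
grip_width: 0.384
grasp_force: 30.0
t 11.65 grip pt [0.4903 0.1984 0.1352] rot needed/1.5 [ 0.0072  0.001  -0.0027] 
TCPshift/.3 now-axes [-0.035   0.0006  0.0284] final-axes [-0.0351  0.0008  0.0283] F [ 0.4469 -0.5225 -3.4919] w 0.3836936326148599 29.965499262325466
```

```bash
python3 -m crank '[{"ax":0,"ay":0,"az":0,"dx":-0.0085,"dy":0,"dz":0.0053,"claw":-0.5},{"ax":0,"ay":0,"az":0,"dx":-0.0085,"dy":0,"dz":0.0053,"claw":-0.5},{"ax":0,"ay":0,"az":0,"dx":-0.0085,"dy":0,"dz":0.0053,"claw":-0.5},{"ax":0,"ay":0,"az":0,"dx":0,"dy":0,"dz":0,"claw":-0.5},{"ax":0,"ay":0,"az":0,"dx":0,"dy":0,"dz":0,"claw":-0.5}]';  python3 - <<'E'
from h import *
F=[]
for i in range(10):
    a=bot.capture('top');F.append(bot.state()['force'])
print(np.mean(F,0))
delta([.4885,.2,.122],96,32)
cv2.imwrite('pics/top7.png',a[:,:,::-1])
g=cv2.cvtColor(a,cv2.COLOR_RGB2HSV)[:,:,1]
for y in range(172,206): print(y,' '.join('%3d'%v for v in g[y,208:240]))
for dz in(0,.01,.015,.02): print(dz,proj('top',[.494,.1858,.249-dz]))
E
```

```text
t: 12.07
ee_pos: [0.5033, 0.0572, 0.215]
tool_rot: [3.137, -1.011, 1.668]
force: [0.1, -0.5, -1.0]
grip_width: 0.39
grasp_force: 30.0
[ 0.05228977 -0.02839414 -1.17131993]
t 12.5667 grip pt [0.4903 0.1982 0.1262] rot needed/1.5 [ 0.0074  0.0013 -0.0025] 
TCPshift/.3 now-axes [-0.0096  0.0006  0.0129] final-axes [-0.0096  0.0007  0.0129] F [ 0.4591 -0.2087 -1.7724] w 0.38354085296951773 29.965575635433197
172 190 183 183 187 193 195 194 195 193 199 208 180  49  35  33  44 192 199 194 196 193 194 202 203 201 204 203 200 205 205 199 188
173 189 192 196 192 196 197 198 197 192 193  89  45  27  28  35  54 194 197 194 199 201 203 206 208 204 201 200 203 202 203 200 194
174 196 197 198 197 196 201 198 201 185  60  27  29  29  32  64 177 195 197 194 203 204 203 205 202 194 197 205 200 205 203 201 202
175 201 201 195 194 192 198 203 170  43  30  32  32  28  54 187 185 199 204 197 201 201 200 197 200 203 201 206 208 200 201 201 198
176 197 195 189 187 190 198 178  45  28  33  30  46 173 198 194 183 191 201 200 202 204 204 198 198 200 197 200 206 203 197 201 182
177 199 197 190 192 198 192  74 
[... 3193 characters left out ...]
15 203 205 187 201 199  36  28  34  33 187 195 204 196 179 174 187 205 200
202 196 190 201 203 205 203 193 206 215 224 203 216 203 201 196 191 194 216 182  37  32  37  34 203 214 199 195 190 190 191 208 220
203 184 216 199 205 210 195 215 205 204 204 222 203 214 229 201 180 191 205 197  50  36  30  33 111 196 191 202 217 205 211  13   8
204 199 205 205 207 208 195 188 194 200 193 215 193 197 213 197 188 205 210 216 171  38  36  70 108  94 154 196 211 214   6   8   5
205 203 191 206 200 204 199 203 195 208 210 207 198 207 207 203 205 206 209 200  42  26  32  72  84  87  93  34   4   8   5   5   5
0 [233.9142 177.9542]
0.01 [234.6571 181.8471]
0.015 [235.0228 183.7644]
0.02 [235.3848 185.6626]
```

```bash
python3 -m crank '[{"ax":0,"ay":0,"az":0,"dx":-0.003,"dy":0,"dz":0.005,"claw":-0.5},{"ax":0,"ay":0,"az":0,"dx":-0.003,"dy":0,"dz":0.005,"claw":-0.5},{"ax":0,"ay":0,"az":0,"dx":-0.003,"dy":0,"dz":0.004,"claw":-0.5},{"ax":0,"ay":0,"az":0,"dx":0,"dy":0,"dz":0,"claw":-0.5},{"ax":0,"ay":0,"az":0,"dx":0,"dy":0,"dz":0,"claw":-0.5}]';  python3 - <<'E'
from h import *
F=[]
for i in range(10):
    a=bot.capture('top');F.append(bot.state()['force'])
print(np.mean(F,0))
delta([.4885,.2,.122],96,32)
g=cv2.cvtColor(a,cv2.COLOR_RGB2HSV)[:,:,1]
for y in range(180,198): print(y,' '.join('%3d'%v for v in g[y,208:240]))
E
```

```text
t: 12.98
ee_pos: [0.5032, 0.0592, 0.2105]
tool_rot: [3.137, -1.011, 1.668]
force: [0.4, -1.9, 0.1]
grip_width: 0.388
grasp_force: 30.0
[ 0.18228309 -1.3896508   0.08651363]
t 13.4833 grip pt [0.4902 0.2003 0.1217] rot needed/1.5 [ 0.0074  0.0013 -0.0026] 
TCPshift/.3 now-axes [-0.0005  0.0006 -0.0011] final-axes [-0.0005  0.0005 -0.0011] F [ 0.7549 -0.6122 -0.892 ] w 0.3852781290013012 29.973758433479816
180 184 198 199 198 199 203 191  32  31  51 175 191 196 193 202 196 197 200 202 199 203 205 203 196 194 194 201 197 201 202 201 195
181 195 198 199 199 196 191  94  33  30  57 202 196 200 198 193 201 201 197 197 208 203 204 199 198 200 199 199 203 203 199 193 197
182 200 207 198 201 201 192  31  31  35  63 203 197 197 200 190 200 194 189 197 205 201 201 199 195 188 183 180 191 196 195 197 201
183 202 203 208 203 199 191  36  33  30  72 202 203 203 197 188 191 190 192 201 199 199 200 197 188 189 182 179 109 192 189 197 196
184 203 200 201 203 203 189  31  30  47 180 193 195 189 176 165 167 176 193 200 199 200 197 196 195 193 183  74  28  63 179 193 196
185 194 185 191 189 196 182  32 
[... 983 characters left out ...]
  27  30  32 117 211 215 206 203 201 206
193 201 170 143 148 159 123 102 141 102  83  22  30  31  31  35  26  29  31  30  31  30  33  34 102 123 200 212 222 203 209 203 206
194 105 100  80  99 108  44  20  11  51  60  36  20  30  36  33  30  35  33  29  31  37 102 134 194 197 198 202 198 199 210 192 209
195  11  27  13  15  13  15  73  27  43  12   0   0  14  32  50  96 120  37  29  31  35 193 202 185 179 199 196 198 189 198 194 189
196  28  28  16  26  26  51  38  54  32  13  33  24  36  14  54 196 212  43  33  28  32 120 181 178 171 178 184 191 199 184 201 197
197  51  60  28  45  30  26  35  64  23  20  27  24 119 168 148 185 197 200  35  34  35  33 194 179 167 186 189 190 190 179 180 182
```

```bash
python3 -m crank '[{"ax":0,"ay":0,"az":0,"dx":-0.003,"dy":0,"dz":-0.004,"claw":-0.5},{"ax":0,"ay":0,"az":0,"dx":0,"dy":0,"dz":0,"claw":-0.5},{"ax":0,"ay":0,"az":0,"dx":0,"dy":0,"dz":0,"claw":-0.5}]' 10; python3 -m crank '[{"ax":0,"ay":0,"az":0,"dx":0,"dy":0,"dz":0,"claw":-0.2},{"ax":0,"ay":0,"az":0,"dx":0,"dy":0,"dz":0,"claw":-0.15},{"ax":0,"ay":0,"az":0,"dx":0,"dy":0,"dz":0,"claw":-0.1},{"ax":0,"ay":0,"az":0,"dx":0,"dy":0,"dz":0,"claw":0},{"ax":0,"ay":0,"az":0,"dx":0,"dy":0,"dz":0,"claw":0.1},{"ax":0,"ay":0,"az":0,"dx":0,"dy":0,"dz":0,"claw":0.2},{"ax":0,"ay":0,"az":0,"dx":0,"dy":0,"dz":0,"claw":0.3},{"ax":0,"ay":0,"az":0,"dx":0,"dy":0,"dz":0,"claw":0.3}]';  python3 - <<'E'
from h import *
for i in range(6):
    a=bot.capture('top');h=cv2.cvtColor(a,cv2.COLOR_RGB2HSV)
    m=cv2.inRange(h,(12,60,90),(28,190,255));m[:190]=0;m[260:]=0;m[:,:205]=0;m[:,250:]=0
    n,l,s,c=cv2.connectedComponentsWithStats(m);k=1+s[1:,4].argmax();print(c[k],s[k])
    g=h[:,:,1];print('tip rows',[y for y in range(170,200) if g[y,235]<70][:2])
delta([.4885,.2,.122],96,32)
cv2.imwrite('pics/top8.png',a[:,:,::-1])
E
```

```text
t: 13.73
ee_pos: [0.5033, 0.0578, 0.2105]
tool_rot: [3.137, -1.011, 1.668]
force: [1.0, -0.1, 1.1]
grip_width: 0.391
grasp_force: 10.0
t: 14.4
ee_pos: [0.5033, 0.0578, 0.2105]
tool_rot: [3.137, -1.01, 1.668]
force: [-0.5, 0.6, 0.1]
grip_width: 0.645
grasp_force: 0.0
[227.66620879 217.79120879] [205 206  45  30 728]
tip rows [184, 185]
[227.66850829 217.8038674 ] [205 205  45  31 724]
tip rows [184, 185]
[227.71565934 217.91620879] [205 205  45  32 728]
tip rows [184, 185]
[227.76785714 217.90521978] [205 205  45  32 728]
tip rows [184, 185]
[227.75482094 217.89256198] [205 205  45  32 726]
tip rows [184, 185]
[227.74723757 217.86187845] [205 206  45  30 724]
tip rows [184, 185]
t 14.7 grip pt [0.4903 0.1988 0.1215] rot needed/1.5 [ 0.0074  0.0013 -0.0026] 
TCPshift/.3 now-axes [0.0026 0.0007 0.0029] final-axes [0.0026 0.0007 0.0029] F [ 0.1481 -0.4973  0.2952] w 0.6479734344071532 0.0
```

```bash
python3 -m crank '[{"ax":0,"ay":0,"az":0,"dx":0,"dy":0,"dz":-0.02,"claw":0.3},{"ax":0,"ay":0,"az":0,"dx":0,"dy":0,"dz":-0.03,"claw":0.3},{"ax":0,"ay":0,"az":0,"dx":0,"dy":0,"dz":-0.04,"claw":0.3},{"ax":0,"ay":0,"az":0,"dx":0,"dy":0,"dz":-0.05,"claw":0.3},{"ax":0,"ay":0,"az":0,"dx":0,"dy":0,"dz":-0.06,"claw":0.3},{"ax":0,"ay":0,"az":0,"dx":0,"dy":0,"dz":-0.06,"claw":0.3},{"ax":0,"ay":0,"az":0,"dx":0,"dy":0,"dz":-0.06,"claw":0.3},{"ax":0,"ay":0,"az":0,"dx":0,"dy":0,"dz":-0.06,"claw":0.3},{"ax":0,"ay":0,"az":0,"dx":0,"dy":0,"dz":-0.03,"claw":0.3},{"ax":0,"ay":0,"az":0,"dx":0,"dy":0,"dz":0,"claw":0.3}]';  python3 - <<'E'
from h import *
for i in range(12):
    a=bot.capture('top');h=cv2.cvtColor(a,cv2.COLOR_RGB2HSV)
    m=cv2.inRange(h,(12,60,90),(28,190,255));m[:190]=0;m[260:]=0;m[:,:205]=0;m[:,250:]=0
    n,l,s,c=cv2.connectedComponentsWithStats(m);k=1+s[1:,4].argmax()
    if i%3==0:
        g=h[:,:,1];print(c[k],[y for y in range(170,200) if g[y,235]<70][:2])
cv2.imwrite('pics/top9.png',a[:,:,::-1])
delta([.4885,.2,.122],96,32)
g=cv2.cvtColor(a,cv2.COLOR_RGB2HSV)[:,:,1]
m=cv2.inRange(h,(16,90,90),(26,190,255));n,l,s,c=cv2.connectedComponentsWithStats(m)
print([(c[k].round(0),s[k].tolist()) for k in range(1,n) if s[k,4]>60 and s[k,1]>190])
for X in([.4925,.204,.14],[.4925,.204,.212]):print(proj('top',X))
m=cv2.inRange(h,(22,100,120),(34,255,255));m[:260]=0;m[330:]=0;m[:,:290]=0;m[:,360:]=0
M=cv2.moments(m,True);print('pad',onz('top',(M['m10']/M['m00'],M['m01']/M['m00']),.015))
E
```

```text
t: 15.53
ee_pos: [0.5132, -0.0479, 0.2768]
tool_rot: [3.134, -1.008, 1.668]
force: [0.5, 0.5, -0.6]
grip_width: 0.654
grasp_force: 0.0
[229.23373494 217.45783133] [184, 185]
[229.23550725 217.50241546] [184, 185]
[229.23522316 217.50180941] [184, 185]
[229.21807229 217.46626506] [184, 185]
t 16.1333 grip pt [0.4998 0.0953 0.1868] rot needed/1.5 [ 0.0071  0.0011 -0.0026] 
TCPshift/.3 now-axes [0.0025 0.0007 0.412 ] final-axes [0.0018 0.0051 0.412 ] F [-0.1163  0.8999 -0.3326] w 0.6519484887040874 0.0
[(array([237., 220.]), [224, 205, 26, 31, 451]), (array([208., 214.]), [189, 207, 42, 15, 419]), (array([422., 256.]), [416, 246, 13, 20, 167])]
[231.9666 218.071 ]
[226.6207 193.5136]
pad [0.3657 0.0376 0.015 ]
```

```bash
python3 - <<'E'
from h import *
a=cv2.imread('pics/top9.png');h=cv2.cvtColor(a,cv2.COLOR_BGR2HSV)
for y in range(184,242,2): print(y,' '.join('%2d:%3d'%(p[0],p[1]) for p in h[y,216:256:2]))
for z in(.214,.20,.168,.143,.12,.098): print(z,proj('top',[.4925,.204,z]),proj('top',[.4933,.196,z]))
b=bot.capture('side');cv2.imwrite('pics/side9.png',b[:,:,::-1])
hb=cv2.cvtColor(b,cv2.COLOR_RGB2HSV);m=cv2.inRange(hb,(14,60,70),(28,220,255));n,l,s,c=cv2.connectedComponentsWithStats(m)
print([(c[k].round(1),s[k].tolist()) for k in range(1,n) if s[k,4]>50]); print(proj('side',[.4925,.204,.12]),proj('side',[.4925,.204,.168]))
E
```

```text
184 109: 30 112:194 112:191 112:168 112:180 112:204 112:196 112:198 112:196 113: 81 111: 61 113:194 112:201 112:202 113:196 112:208 112:197 113:172 98:  9 120:  1
186 111: 34 113:190 112:192 112:185 112:192 112:203 112:203 112:202 111:207 109: 30 108: 36 113:195 113:200 113:207 112:194 113:184 111:205 113:184 90:  1 75:  2
188 112: 29 115:124 113:200 112:205 112:208 112:204 113:191 113:197 112: 70 109: 35 114:141 112:201 113:199 112:197 112:206 112:204 111:205 111:203 90:  2 75:  2
190 106: 31 103: 32 114:108 112:210 112:205 109: 27 113:193 111: 62 111: 28 113: 31 113:197 113:190 113:188 113:181 113:192 113:192 113:173 112:210 105:  2 60:  1
192 113:125 108: 36 112: 34 110: 50 110: 33 109: 29 108: 28 109: 27 108: 30 111:205 112:198 112:202 112:207 114:162 113:201 113:204 113:191 113:185 114: 23 60:  1
194 72: 71 120: 12 120: 24 109: 26 107: 32 111: 33 112: 32 112:117 112:195 113:208 111:201 113:197 111:206 112:196 112:217 113:194 112:196 111:201 115: 54 75:  2
196 150: 14 120: 13 105: 64 150: 13 110:207 108: 33 109: 32 112:189 111:176 112:180 112:183 112:180 112:187 113:199 112:198 1
[... 3705 characters left out ...]
[(array([620.7,  72.4]), [593, 40, 47, 63, 2089]), (array([590.3, 151.4]), [567, 140, 48, 20, 333]), (array([517.9, 176.7]), [484, 158, 77, 36, 770]), (array([292.8, 202.9]), [286, 185, 16, 32, 305]), (array([471.1, 193. ]), [466, 189, 12, 8, 57]), (array([496.2, 198.3]), [487, 194, 23, 11, 122]), (array([309.6, 272.2]), [301, 268, 17, 12, 92]), (array([281. , 306.2]), [253, 284, 53, 43, 710]), (array([417.2, 299.5]), [404, 291, 22, 22, 259]), (array([278.6, 295.4]), [271, 292, 16, 8, 53]), (array([432.9, 330.8]), [426, 319, 14, 23, 220]), (array([356.1, 352.2]), [348, 337, 17, 30, 380]), (array([242.6, 428.2]), [233, 424, 21, 10, 99])]
[294.23421415 205.08876044] [293.38640404 186.53471823]
```

```bash
python3 -c "
from bench import bot
print(bot.sign_off())"
```

```text
the job is handed in; nothing more can be done
None
```

The 500 g weight hangs still and upright on the scale hook, which is drawn down about 20 mm by camera measurement; the gripper is clear, the two smaller weights and the note pad are where they were, and the job is handed in (no verdict was returned).

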